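# Lamps off along the switch bar

## Robot

A 6-joint arm with a two-finger parallel gripper is mounted at the origin on the work surface. World frame = base frame: x ahead of the robot, y to its left, z up, the work surface at z = 0. Lengths are in m, angles in degrees, forces in N, time in s.
With the tool pointing down it reaches from about 0.25 to 0.725 m from the base axis. Payload 9.7 kg.
Tool frame: the origin (TCP) lies at the very end of the fingers, on their centre line; the grasp point (between the pads) lies 19 mm behind it; z points along the fingers, y is the line along which they close (so a half turn about z gives the same grasp; the last joint's range is limited). The gripper opens to 85 mm and grips with 20 to 120 N. Pads are 22 mm wide; open, the fingers measure 114 mm over their backs; the gripper's body (76 mm by 85 mm) begins 54 mm behind the grasp point. The pads swing forward as they close: fully open they stand 13 mm farther back than shut.
Start: joints at [73.167, 4.979, 10.078, 95.1, 0, 90], TCP at [0.159, 0.526, 0.231] pointing down, gripper open.
Joint ranges: [-179.16, 179.16], [-48.56, 103.87], [-65.8, 70.77], [-126.05, 130.52], [-82.76, 87.17], [-180, 180]. Speed limits (degrees/s): [127.2, 127.2, 147.25, 180, 180, 180].

## Interface

Orientations are given as [roll, pitch, yaw] about the fixed x, y, z axes, in that order (R = Rz(yaw) Ry(pitch) Rx(roll)).
In Python, from workcell import bot gives the robot as it stands.
- The arm moves only by the tool arm_command, never from a script. Its argument "series" is a list of rows, each a list of 4 numbers: the shift along the tool's x, y, z in m, then the turn about the tool's z in rad. A call has exactly 5 rows; each row is the pose to reach, as a shift and turn from the pose commanded when the call began, along the tool's axes at that moment; what a row does not reach only later rows make up. A row lasts 1/10 s, in which the tool goes at most 50 mm and 8.59 degrees, less where a joint would pass 70% of its speed; a pose out of reach is approached as far as the arm can. A call with a gripper value outside its range is refused whole. "hand" is the finger opening in m, from 0 to 0.0854, set as the call begins (left out, the last holds). The fingers move at their own pace and stop on an object; "grip_force" is the grip in N (left out, the last holds). Time passes only in rows, so rows that repeat a pose let the fingers close, or fill a call up. It gives the time, the measured TCP pose, the force, the opening and the grip force at its end, in the units of the state.
- bot.get_obs(): the state, without advancing time (a new reading comes with each control period).
- bot.camera(name): name is "scene" or "top" or "wrist"; returns a dict with "color" (420x560x3 uint8, blue, green, red), "camera_matrix" (3x3 intrinsics, pixels), "dist_coeffs" ([k1, k2, p1, p2, k3] as OpenCV has them; the pictures are not rectified), "xyz" and "orientation" of the camera in the world; the wrist camera has in their place "T_tool_cam" (4x4, takes a point from camera to tool coordinates, whose origin is the TCP and whose axes are the flange's). Camera axes: x right, y up, looking along -z (the intrinsics and any distortion apply to the point x, -y, -z); pixel columns grow to the right and rows downward; lengths in m; the calibration is good to about 2 mm. A picture is of the moment at which its call begins: read the wrist's pose just before it. There is no depth.
- bot.job_done(): hands the job in; it is judged then, once.
Trained networks look in the newest picture that a camera, given by its name, has taken for a name from the list of things; names that differ only in an ending like _2 or _b are one class to them, and where a whole thing is asked for, a point or a joint stands for the part that bears it (a point fixed in the world has none). Each returns a list of dicts, best first, with "confidence" (0 to 1); they miss things now and then, are a little off and sometimes report something else, mostly with a low value. They report only what shows in the picture. A call takes as long as a camera call. They do not tell look-alikes from the thing itself.
- bot.find_in(camera, target): "location" ([column, row] in pixels, amid what is visible of it).
- bot.mark_of(camera, target): "location" ([column, row] in pixels: a listed point, or the origin of a listed thing).
The state is a dict: "time": time; "q": joint angles; "qd": joint speeds; "joint_efforts": joint torques, N m; "ee_pos": TCP position; "tcp_rot": TCP orientation; "wrist_force": force on the tool from outside, world axes, zero at the start; "torque": the same for the moment, N m; "opening": finger opening in m; "grasp_force": force on a finger pad.
Only numpy, scipy, OpenCV 4.12 (cv2) and the standard library are available. Lean on these libraries where they do the work, as an engineer would, in place of code of your own. Each camera call takes 0.05 s, during which the arm holds its last target. There are 200 camera calls.

## Task

Switch off all four lamps on the long switch bar on the coffee table: sweep a fingertip lightly along its row in one drag, without lifting off on the way, so that its four paddle switches fold over one after another from the first to the last. Do not touch the short two-switch bar.

Things in the scene. Friction and masses are not known exactly. Their poses are not given: they have to be found in the camera images.
- long_bar: Long switch bar: white box 230 mm long, 56 wide, 30 high, fixed to the table, a row of four steel paddle switches on top. Origin: centre of its underside. x runs along the row from the first switch to the fourth, the way the paddles fold to go off; z up. Paddle hinges at x = -72, -24, 24, 72 mm, y = 0, z = 26. A black slot runs from each hinge towards +x, where the paddle folds.
- long_bar_sw1 (a joint): Hinge angle of the first switch of the long bar (x = -72 mm): 0 rad = on, 1.745 = off. All four are alike: a paddle 36 mm long from its hinge, 16 wide (along the bar's y), 6 thick. On, it stands, leaning 20 degrees back to the bar's -x, its top 60 mm above the table; off, it lies folded to +x, 80 degrees from upright, its highest point 38 mm above the table.
- long_bar_sw2 (a joint): Hinge angle of the second switch of the long bar (x = -24 mm): 0 rad = on, 1.745 = off. It turns easily (under 1 N at the tip) and stays at either end by its own weight: pushed past about 0.6 rad it falls over to off by itself.
- long_bar_sw3 (a joint): Hinge angle of the third switch of the long bar (x = 24 mm): 0 rad = on, 1.745 = off. A shut gripper's tips moving straight along the row towards +x, their lowest point 40 to 52 mm above the table, push each paddle over and then pass above it.
- long_bar_sw4 (a joint): Hinge angle of the fourth switch of the long bar (x = 72 mm): 0 rad = on, 1.745 = off. Off, its tip reaches 36 mm beyond its hinge, to x = 108 mm.
- short_bar: Short switch bar, to be left alone: the same make, fixed, 134 mm long, 56 wide, 30 high, with only two such paddle switches (also on, tops 60 mm above the table; paddles stay within its length). Origin: centre of its underside, on the table; x along its row.
There are look-alikes about, which are no part of the job. What is shaped like the long_bar but purple is not meant.

How it is judged:
By the outcome, as a careful person would: the job done as asked, in the order asked, and still so for the second after the job is handed in, with the robot touching nothing.
It also fails if it takes over 32 s, if anything falls off the work surface, if the arm or the gripper's body presses on something with over 40 N, if the wrist force passes 120 N, or if a joint passes its speed limit or range.

## Working session

There is one attempt and no reset: what is moved stays moved. The work goes in short steps, Python scripts to look and compute and a tool call to move; the robot and the scene stay as the last step left them, time stands still between calls to the robot, and variables do not carry over. Pictures are saved under pics/ and viewed, at most 10 in all, crops included, and the job is handed in when it is done.

Besides the shell and the picture viewer there is one more tool, called after "Call:" as a command line: name --pt "numbers of a row" for each row, then --argument value for the rest. arm_command: Moves the arm, as the interface text tells. Its arguments: {"type":"object","properties":{"series":{"type":"array"},"hand":{"type":"number"},"grip_force":{"type":"number"}},"required":["series"]}

```bash
mkdir -p pics; cat > h.py <<'E'
import numpy as np, cv2
from workcell import bot
from scipy.spatial.transform import Rotation as R
def pose(c,obs=None):
    if "T_tool_cam" in c:
        T=np.eye(4);T[:3,:3]=R.from_euler('xyz',obs['tcp_rot'],degrees=True).as_matrix();T[:3,3]=obs['ee_pos']
        return T@np.array(c['T_tool_cam'])
    T=np.eye(4);T[:3,3]=c['xyz'];o=np.array(c['orientation'])
    T[:3,:3]=o if o.shape==(3,3) else R.from_euler('xyz',o,degrees=True).as_matrix()
    return T
def px2w(c,px,z,obs=None):
    T=pose(c,obs)
    u=cv2.undistortPoints(np.array(px,float).reshape(-1,1,2),np.array(c['camera_matrix']),np.array(c['dist_coeffs'])).reshape(-1,2)
    d=np.c_[u[:,0],-u[:,1],-np.ones(len(u))]@T[:3,:3].T
    return T[:3,3]+d*((z-T[2,3])/d[:,2])[:,None]
E
python3 - <<'E'
from h import *
o=bot.get_obs();print(o)
ims=[]
for n in ("top","scene"):
    c=bot.camera(n);print(n,c['xyz'],c['orientation'],c['dist_coeffs']);cv2.imwrite(f'pics/{n}.png',c['color'])
    for t in ("long_bar","long_bar_sw1","long_bar_sw4","short_bar"):
        for k in (bot.find_in,bot.mark_of):
            try:
                for d in k(n,t): print(n,t,k.__name__,np.round(d['location'],1),round(d['confidence'],2),px2w(c,[d['location']],0.0)[0].round(3))
            except Exception as e: print(n,t,k.__name__,e)
E
```

```text
{'time': 0.0, 'q': array([7.31664105e+01, 5.01330748e+00, 1.00343825e+01, 9.51002179e+01,
       1.10046612e-03, 8.99994667e+01]), 'qd': array([ 0.0428192 ,  0.11007751, -0.02813515,  0.07357052, -0.04581492,
       -0.04284822]), 'joint_efforts': array([ 1.12700134e-03, -5.20387781e+01,  4.64807045e+01,  1.62716018e-02,
        1.62190236e-04,  3.26765708e-06]), 'ee_pos': array([0.15920369, 0.52621189, 0.23056126]), 'tcp_rot': array([-1.79920857e+02, -1.10120166e-03,  1.63166942e+02]), 'wrist_force': array([-0.69707905, -0.16646171, -0.21233709]), 'torque': array([ 0.00026583, -0.04759452,  0.05167013]), 'grasp_force': 0.0, 'opening': 0.08540990839510519}
top [ 0.33597973 -0.18592857  1.58722404] [  6.91286577  -0.30231185 -89.43114267] [0.03058014 0.         0.         0.         0.        ]
top long_bar call [177.7 125. ] 0.95 [0.772 0.154 0.   ]
top long_bar call [290.4 283. ] 0.81 [ 0.269 -0.216  0.   ]
top long_bar call [165.2 260.4] 0.79 [0.336 0.178 0.   ]
top long_bar call [416.2 263.5] 0.75 [ 0.334 -0.611  0.   ]
top long_bar call [264.7 196.2] 0.62 [ 0.542 -0.131  0.   ]
t
[... 2672 characters left out ...]
43  0.   ]
scene long_bar_sw4 call [198.6 160.6] 0.46 [ 0.206 -0.175  0.   ]
scene long_bar_sw4 call [433.1 176.8] 0.45 [0.695 0.228 0.   ]
scene long_bar_sw4 call [470.2 213.8] 0.43 [0.832 0.175 0.   ]
scene long_bar_sw4 call [196.7 151.8] 0.41 [ 0.172 -0.155  0.   ]
scene long_bar_sw4 call [369.2 160.4] 0.41 [0.534 0.161 0.   ]
scene long_bar_sw4 call [455.5 202.2] 0.38 [0.786 0.185 0.   ]
scene long_bar_sw4 call [326.7 131.3] 0.38 [0.364 0.179 0.   ]
scene long_bar_sw4 call [ 77.7 257.8] 0.37 [ 0.282 -0.575  0.   ]
scene long_bar_sw4 call it knows: long_bar, short_bar
scene short_bar call [371.5 158.2] 0.92 [0.533 0.173 0.   ]
scene short_bar call [368.1 165.9] 0.79 [ 0.546  0.14  -0.   ]
```

View pics/top.png

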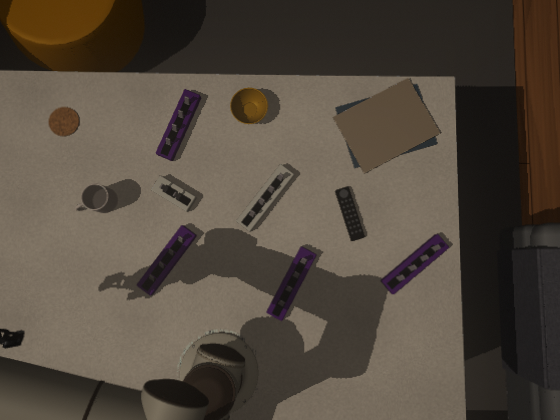

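View pics/scene.png

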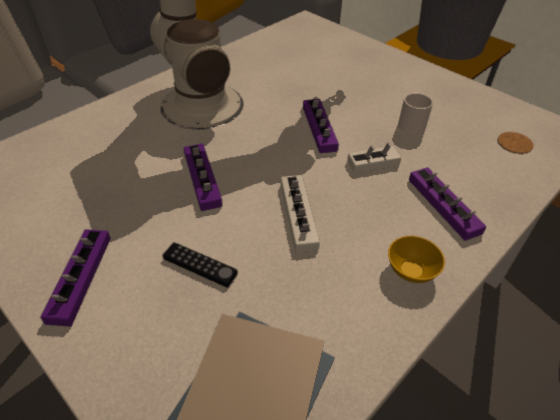

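The white long bar is at about (265,197) in the top view and (298,212) in the scene view. The short bar is at (174,193) in the top view. I still need the fold direction and the exact axis.

```bash
python3 - <<'E'
from h import *
a=cv2.imread('pics/top.png')[150:245,220:315];b=cv2.imread('pics/scene.png')[165:260,250:345]
cv2.imwrite('pics/crop.png',np.hstack([cv2.resize(x,(400,400),interpolation=cv2.INTER_CUBIC) for x in (a,b)]).clip(0,127)*2)
E
```

```text
(no output)
```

View pics/crop.png

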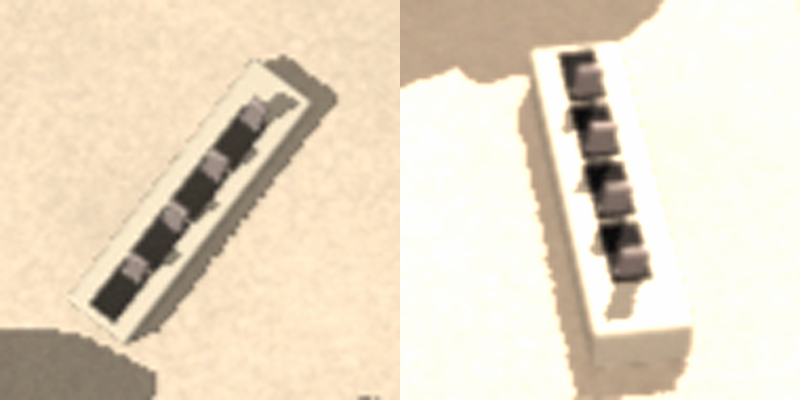

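```bash
python3 - <<'E'
from h import *
f=lambda p,o: np.array(p)*95/400+o-0.4
for n,P,o in (("top",[(70,297),(125,342),(308,100),(255,60)],(220,150)),("scene",[(535,48),(623,42),(691,327),(597,336)],(-150,165))):
    c=bot.camera(n)
    p=np.array(P,float)
    if n=="scene": p[:,0]-=400; o=(250,165)
    w=px2w(c,f(p,o),0.03);print(n,w.round(4),'centre',w.mean(0).round(4),[round(float(np.linalg.norm(w[i]-w[i-1])),3) for i in range(4)])
    d=(w[0]+w[1]-w[2]-w[3])/2;print('yaw',np.degrees(np.arctan2(d[1],d[0])))
o=bot.get_obs();print(o['time'])
E
```

```text
top [[ 0.4622 -0.0446  0.03  ]
 [ 0.4293 -0.0859  0.03  ]
 [ 0.612  -0.2197  0.03  ]
 [ 0.642  -0.1797  0.03  ]] centre [ 0.5364 -0.1325  0.03  ] [0.225, 0.053, 0.226, 0.05]
yaw 143.44889762426206
scene [[ 0.4322 -0.0817  0.03  ]
 [ 0.4661 -0.0393  0.03  ]
 [ 0.6456 -0.1806  0.03  ]
 [ 0.6146 -0.2207  0.03  ]] centre [ 0.5396 -0.1306  0.03  ] [0.229, 0.054, 0.228, 0.051]
yaw 142.24803035403372
0.8
```

Call:
arm_command --pt "-0.17 -0.14 0 0.12" --pt "-0.34 -0.28 0 0.24" --pt "-0.5 -0.43 0 0.356" --pt "-0.62 -0.53 0 0.356" --pt "-0.62 -0.53 0 0.356" --hand 0

```text
time: 1.3
ee_pos: [0.2957, 0.3149, 0.2314]
tcp_rot: [180.0, 0.0, 142.8]
wrist_force: [0.9, 0.8, 0.5]
opening: 0.0125
grasp_force: 0.0
```

```bash
cat >> h.py <<'E'
def delta(p,yaw=142.8):
    o=bot.get_obs();M=R.from_euler('xyz',o['tcp_rot'],degrees=True)
    t=M.inv().apply(np.array(p)-o['ee_pos'])
    print('t',o['time'],np.round(o['ee_pos'],4),np.round(o['tcp_rot'],2),'op',round(o['opening'],4),'delta',t.round(4),'turn',round(float(np.radians((o['tcp_rot'][2]-yaw+180)%360-180)),4))
E
python3 -c "
from h import *
delta([.61,-.186,.23])"
```

```text
t 1.3 [0.2957 0.3149 0.2314] [1.7996e+02 1.0000e-02 1.4279e+02] op 0.0125 delta [-0.5532 -0.2089  0.0014] turn -0.0002
```

Call:
arm_command --pt "-0.55 -0.21 0 0" --pt "-0.55 -0.21 0 0" --pt "-0.55 -0.21 0 0" --pt "-0.55 -0.21 0 0" --pt "-0.55 -0.21 0 0"

```text
time: 1.8
ee_pos: [0.4279, 0.1023, 0.2316]
tcp_rot: [180.0, 0.0, 142.8]
wrist_force: [1.4, 2.0, 0.1]
opening: 0.0001
grasp_force: 0.0
```

```bash
python3 -c "
from h import *
delta([.61,-.186,.23])"
```

```text
t 1.8 [0.4279 0.1023 0.2316] [1.7995e+02 3.0000e-02 1.4276e+02] op 0.0001 delta [-0.3195 -0.1193  0.0017] turn -0.0006
```

Call:
arm_command --pt "-0.3 -0.11 0 0" --pt "-0.3 -0.11 0 0" --pt "-0.3 -0.11 0 0" --pt "-0.3 -0.11 0 0" --pt "-0.3 -0.11 0 0"

```text
time: 2.3
ee_pos: [0.5628, -0.1084, 0.2314]
tcp_rot: [180.0, 0.0, 142.7]
wrist_force: [1.0, 0.0, 1.1]
opening: -0.0
grasp_force: 0.0
```

Call:
arm_command --pt "-0.04 -0.015 0 0" --pt "-0.04 -0.015 0 0" --pt "-0.04 -0.015 0 0" --pt "-0.04 -0.015 0 0" --pt "-0.04 -0.015 0 0"

```text
time: 2.8
ee_pos: [0.5844, -0.1413, 0.232]
tcp_rot: [180.0, 0.0, 142.8]
wrist_force: [0.1, 0.6, 0.7]
opening: 0.0001
grasp_force: 0.0
```

```bash
python3 -c "
from h import *
o=bot.get_obs();c=bot.camera('wrist');cv2.imwrite('pics/w1.png',c['color'])
np.save('w1.npy',dict(o=o,c=c),allow_pickle=True)
print(np.array(c['T_tool_cam']).round(3).tolist())
delta([.645,-.213,.23])"
```

```text
[[0.0, 0.949, 0.315, 0.081], [1.0, -0.0, -0.0, 0.0], [-0.0, 0.315, -0.949, -0.143], [0.0, 0.0, 0.0, 1.0]]
t 2.85 [ 0.5845 -0.1413  0.2321] [1.7997e+02 5.0000e-02 1.4285e+02] op 0.0002 delta [-0.0915 -0.0206  0.0022] turn 0.0008
```

View pics/w1.png

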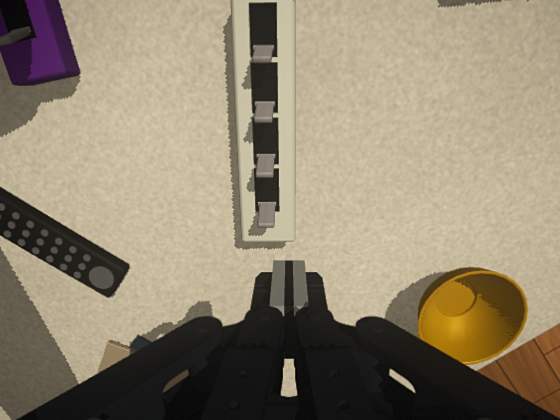

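The wrist view shows the four standing paddles at about (263,52), (264,110), (265,164) and (267,214). The first one is nearest the gripper, and the slots run up the image along tool +x, so the fold direction is confirmed.

```bash
python3 -c "
from h import *
d=np.load('w1.npy',allow_pickle=True).item()
P=[(263,3),(267,210),(243,241),(294,241),(238,20),(296,20)]
w=px2w(d['c'],P,.03,d['o']);print(w.round(4))
for p in w:
  q=p[:2]-[.538,-.1315];a=np.radians(142.8);print((q@[np.cos(a),np.sin(a)]).round(4),(q@[-np.sin(a),np.cos(a)]).round(4))
"
```

```text
[[ 0.4523 -0.068   0.03  ]
 [ 0.6012 -0.1806  0.03  ]
 [ 0.6129 -0.2213  0.03  ]
 [ 0.6447 -0.1793  0.03  ]
 [ 0.4497 -0.0934  0.03  ]
 [ 0.48   -0.0536  0.03  ]]
0.1067 0.0012
-0.0801 0.0009
-0.1139 0.0263
-0.1139 -0.0264
0.0934 0.0231
0.0933 -0.027
```

Call:
arm_command --pt "-0.045 -0.01 0 0" --pt "-0.092 -0.021 0 0" --pt "-0.092 -0.021 0.05 0" --pt "-0.092 -0.021 0.1 0" --pt "-0.092 -0.021 0.12 0"

```text
time: 3.35
ee_pos: [0.6437, -0.2136, 0.1056]
tcp_rot: [-179.9, -0.3, 142.8]
wrist_force: [0.2, 0.4, -0.2]
opening: -0.0002
grasp_force: 0.0
```

Call:
arm_command --pt "0 0 0.03 0" --pt "0 0 0.05 0" --pt "0 0 0.06 0" --pt "0 0 0.06 0" --pt "0 0 0.06 0"

```text
time: 3.85
ee_pos: [0.6458, -0.2146, 0.0527]
tcp_rot: [180.0, 0.1, 142.8]
wrist_force: [-0.4, -0.9, 0.1]
opening: -0.0001
grasp_force: 0.0
```

```bash
python3 -c "
from h import *
delta([.6456,-.213,.046]);delta([.438,-.0555,.046])"
```

```text
t 3.85 [ 0.6458 -0.2146  0.0527] [1.7997e+02 9.0000e-02 1.4279e+02] op -0.0001 delta [0.0011 0.0011 0.0067] turn -0.0001
t 3.85 [ 0.6458 -0.2146  0.0527] [1.7997e+02 9.0000e-02 1.4279e+02] op -0.0001 delta [0.2617 0.001  0.0063] turn -0.0001
```

Call:
arm_command --pt "0 0.001 0.0065 0" --pt "0 0.001 0.0065 0" --pt "0.008 0.001 0.0065 0" --pt "0.016 0.001 0.0065 0" --pt "0.024 0.001 0.0065 0"

```text
time: 4.35
ee_pos: [0.6262, -0.199, 0.045]
tcp_rot: [180.0, 0.0, 142.8]
wrist_force: [-1.4, -0.3, -0.6]
opening: -0.0
grasp_force: 0.0
```

Call:
arm_command --pt "0.008 0 0 0" --pt "0.016 0 0 0" --pt "0.024 0 0 0" --pt "0.032 0 0 0" --pt "0.04 0 0 0"

```text
time: 4.85
ee_pos: [0.5944, -0.1748, 0.0448]
tcp_rot: [180.0, 0.0, 142.8]
wrist_force: [-0.0, 0.4, 0.1]
opening: -0.0002
grasp_force: 0.0
```

```bash
python3 -c "
from h import *
delta([.438,-.0555,.046])
c=bot.camera('scene');a=c['color'][150:250,240:360]
cv2.imwrite('pics/s2.png',cv2.resize(a,(600,500),interpolation=cv2.INTER_CUBIC).clip(0,127)*2)"
```

```text
t 4.85 [ 0.5944 -0.1748  0.0448] [180.     0.   142.77] op -0.0002 delta [ 0.1967  0.0004 -0.0012] turn -0.0005
```

View pics/s2.png

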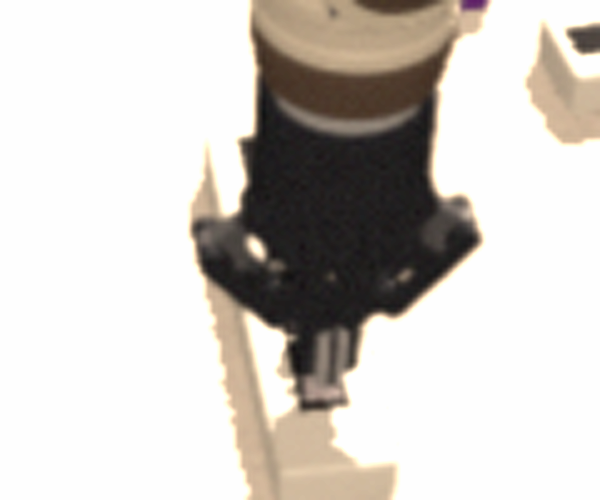

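The picture shows the fingers over the row's first hinge, and the first paddle is no longer standing behind them. I'll carry on with the sweep.

Call:
arm_command --pt "0.009 0 -0.001 0" --pt "0.018 0 -0.001 0" --pt "0.027 0 -0.001 0" --pt "0.036 0 -0.001 0" --pt "0.045 0 -0.001 0"

```text
time: 5.4
ee_pos: [0.5585, -0.1475, 0.0458]
tcp_rot: [-180.0, -0.0, 142.8]
wrist_force: [-0.3, 0.0, -0.4]
opening: 0.0003
grasp_force: 0.0
```

Call:
arm_command --pt "0.009 0 0 0" --pt "0.018 0 0 0" --pt "0.027 0 0 0" --pt "0.036 0 0 0" --pt "0.045 0 0 0"

```text
time: 5.9
ee_pos: [0.5227, -0.1203, 0.0458]
tcp_rot: [180.0, 0.0, 142.8]
wrist_force: [-0.5, -0.4, -0.3]
opening: -0.0002
grasp_force: 0.0
```

Call:
arm_command --pt "0.009 0 0 0" --pt "0.018 0 0 0" --pt "0.027 0 0 0" --pt "0.036 0 0 0" --pt "0.045 0 0 0"

```text
time: 6.4
ee_pos: [0.4869, -0.0931, 0.0458]
tcp_rot: [180.0, 0.0, 142.8]
wrist_force: [-0.1, -0.9, 0.1]
opening: -0.0001
grasp_force: 0.0
```

Call:
arm_command --pt "0.009 0 0 0" --pt "0.018 0 0 0" --pt "0.027 0 0 0" --pt "0.036 0 0 0" --pt "0.045 0 0 0"

```text
time: 6.9
ee_pos: [0.4511, -0.0659, 0.0458]
tcp_rot: [-180.0, 0.0, 142.8]
wrist_force: [0.1, -0.2, 0.0]
opening: -0.0
grasp_force: 0.0
```

```bash
python3 -c "
from h import *
delta([.438,-.0555,.046])"
```

```text
t 6.9 [ 0.4511 -0.0659  0.0458] [-1.8000e+02  1.0000e-02  1.4277e+02] op -0.0 delta [ 0.0167  0.0004 -0.0002] turn -0.0006
```

Next I'll finish the drag, lift straight up and back off.

Call:
arm_command --pt "0.009 0 0 0" --pt "0.018 0 0 0" --pt "0.022 0 0 0" --pt "0.022 0 -0.03 0" --pt "0.022 0 -0.07 0"

```text
time: 7.4
ee_pos: [0.4327, -0.0527, 0.115]
tcp_rot: [-179.9, -0.2, 142.8]
wrist_force: [1.1, -1.0, -0.2]
opening: 0.0001
grasp_force: 0.0
```

Call:
arm_command --pt "0 0 -0.05 0" --pt "0 0 -0.1 0" --pt "0 -0.05 -0.12 0" --pt "0 -0.1 -0.12 0" --pt "0 -0.12 -0.12 0"

```text
time: 7.9
ee_pos: [0.3602, -0.1502, 0.237]
tcp_rot: [-180.0, 0.1, 142.7]
wrist_force: [1.1, 0.9, -0.3]
opening: 0.0002
grasp_force: 0.0
```

```bash
python3 -c "
from h import *
delta([.438,-.0555,.046])
f=[cv2.resize(bot.camera(n)['color'][s],(400,400),interpolation=cv2.INTER_CUBIC).clip(0,127)*2 for n,s in (('top',np.s_[150:245,220:315]),('scene',np.s_[165:260,250:345]))]
cv2.imwrite('pics/end.png',np.hstack(f))"
```

```text
t 7.9 [ 0.3602 -0.1502  0.237 ] [-1.8000e+02  1.3000e-01  1.4274e+02] op 0.0002 delta [-0.0042  0.1225  0.191 ] turn -0.0011
```

View pics/end.png

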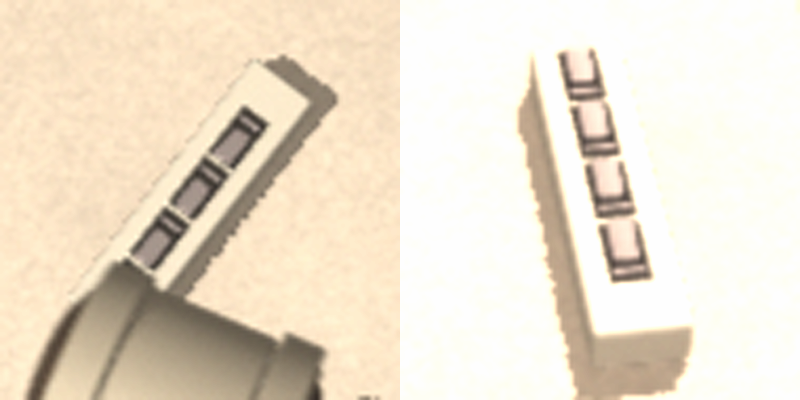

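In the scene crop all four paddles lie folded in their slots, at about (580,72), (595,128), (608,185) and (625,245), and the robot is clear of the bar.

```bash
python3 -c "
from workcell import bot
print(bot.job_done())"
```

```text
the job is handed in; nothing more can be done
None
```

All four switches on the white long bar were folded to off in one continuous drag from first to last, the short bar was not touched, and the job was handed in at about 8 s.

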